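# Lock a sprung buffer with the bench bar clamp

## Robot

A 6-joint arm with a two-finger parallel gripper is mounted at the origin on the work surface. World frame = base frame: x ahead of the robot, y to its left, z up, the work surface at z = 0. Lengths are in mm, angles in degrees, forces in N, time in s.
With the tool pointing down it reaches from about 250 to 850 mm from the base axis. Payload 12.5 kg.
Tool frame: the origin (TCP) lies between the finger pads; the fingertips stand 19 mm ahead of it and the grasp point (between the pads) is the TCP; z points along the fingers, y is the line along which they close (so a half turn about z gives the same grasp; the last joint's range is limited). The gripper opens to 93 mm and grips with 3 to 60 N. Pads are 15 mm wide; open, the fingers measure 128 mm over their backs; the gripper's body (75 mm by 188 mm) begins 65 mm behind the grasp point.
Start: joints at [70.898, 20.094, 94.641, -0, 65.266, -4.847], TCP at [135.401, 533.058, 237.633] pointing down, gripper open.
Joint ranges: [-157.81, 157.81], [-45, 120.19], [0.68, 151.7], [-89.99, 269.99], [4.06, 180], [-164.3, 164.3]. Speed limits (degrees/s): [127.2, 127.2, 159.86, 180, 180, 180].

## Interface

Orientations are given as [roll, pitch, yaw] about the fixed x, y, z axes, in that order (R = Rz(yaw) Ry(pitch) Rx(roll)).
In Python, from rig import readout, cams, workorder gives the robot as it stands.
- The arm moves only by the tool arm_command, never from a script. Its argument "series" is a list of rows, each a list of 7 numbers: the shift along the tool's x, y, z in cm, then the turn, a rotation vector about the tool's x, y, z in rad, then the finger opening in cm, from 0 to 9.3. A call has 1 to 8 rows; each row shifts and turns the commanded pose from where the row before left it, along the tool's axes as they then stand; what a row does not reach is not made up. A row lasts 1/12 s, in which the tool goes at most 41.7 mm and 7.16 degrees, less where a joint would pass 70% of its speed; a pose out of reach is approached as far as the arm can. A call with a gripper value outside its range is refused whole. The fingers move at their own pace and stop on an object; the grip force is fixed at half the most. Time passes only in rows, so rows that do not move let the fingers close. It gives the time, the measured TCP pose, the force, the opening and the grip force at its end, in the units of the state.
- readout.observe(): the state, without advancing time (a new reading comes with each control period).
- cams.capture(name): name is "scene" or "top" or "wrist"; returns the picture (384x512x3 uint8, blue, green, red); there is no depth.
- cams.camera_model(name): a dict with "fx", "fy", "cx", "cy" (pixels), "R" (3x3) and "t" (3): a world point X has camera coordinates R X + t; the wrist camera has in their place "tool_from_camera" (4x4, takes a point from camera to tool coordinates, whose origin is the TCP and whose axes are the flange's). Camera axes: x right, y down, z forward; pixel columns grow to the right and rows downward; lengths in mm; the calibration is good to about 2 mm. A picture is of the moment at which its call begins: read the wrist's pose just before it. camera_model takes no time and is no camera call.
- workorder.sign_off(): hands the job in; it is judged then, once.
The state is a dict: "time": time; "joint_positions": joint angles; "qvel": joint speeds; "tau": joint torques, N m; "ee_pos": TCP position; "tcp_rot": TCP orientation; "force": force on the tool from outside, world axes, zero at the start; "ft_torque": the same for the moment, N m; "width": finger opening in mm; "grip_force": force on a finger pad.
Only numpy, scipy, OpenCV 4.12 (cv2) and the standard library are available. Lean on these libraries where they do the work, as an engineer would, in place of code of your own. Each camera call takes 0.05 s, during which the arm holds its last target. There are 200 camera calls.

## Task

Squeeze the bar clamp's trigger, as many times as it takes, until its jaw has pushed the buffer's sprung head plate in far enough, then swing the keeper fully across in front of the plate. Then press the clamp's release tab right down so that the jaw springs fully open and the plate rests behind the keeper. Move jaw and plate only by the trigger and the tab, never by pushing them directly, and leave the other things on the bench where they are.

Things in the scene. Friction and masses are not known exactly. Their poses are not given: they have to be found in the camera images.
- station: Bolted-down press station: dark steel plate 250 x 440 x 12 mm, origin at the centre of its underside. Local x points away from the robot at yaw 0, y along the clamp's bar, z up; local points in mm below. On it a ratchet bar clamp (x 0 to 100) and, on the robot's side of its bar, a sprung buffer: grey cylinder 56 across along y at x -30, z 62, y -70 to 20.
- handle (a point): Middle of the black fixed handle, at local (30, -154, 185); the handle is 26 (x) x 18 (y), up to z 213, and stands on the grey clamp body (x 0 to 60, y -170 to -90, up to z 128). Handle and trigger together measure 43 mm outside to outside at rest, 31 mm fully squeezed, at this height.
- trigger_pad (a point): Middle of the steel trigger's squeezing face (22 mm wide, looks to +y, away from the handle), at rest at local (30, -120, 185). The trigger, 8 mm thick, stands upright at the +y side of the handle up to z 210, and is squeezed towards it (local -y).
- trigger (a joint): Trigger travel in m towards the handle (local -y, it slides upright): 0 at rest, 0.012 fully squeezed. Sprung back when let go; squeezing takes 5 to 16 N. Each full squeeze (past 0.0115) and full letting go walks the jaw one tooth, 8 mm; a partial squeeze gains nothing.
- bar (a joint): Travel of toothed bar and jaw in m: 0 = jaw fully open, grows as it closes (local -y), at most 0.064. The ratchet keeps every 8 mm tooth; during a squeeze the jaw runs 3 mm further than it keeps. A spring pulls it open to 0 when the release tab is pressed right down. Bar at local x 30, z 72 to 93, teeth below; its tail ends at y -185 less the travel.
- jaw_face (a point): Centre of the jaw's rubber pad (40 wide, 36 high) that pushes on the head plate; at local (-30, 103, 50) when the jaw is fully open.
- head_face (a point): Centre of the outer (+y) face of the buffer's steel head plate, 40 wide (x), 65 high, 10 thick; at local (-30, 75, 62) with the plunger out.
- plunger (a joint): How far the buffer's head plate is pushed in, in m: 0 fully out, at most 0.034. A spring of 3 to 6 N pushes it out. The keeper swings in front of the plate only while it is in by at least 0.016; behind the shut keeper it comes to rest at 0.012.
- keeper_post (a point): Middle of the keeper's upright round post (14 mm across, local z 111 to 147, this point at z 131), 55 mm from the keeper's vertical pin at local (-30, 0). The keeper is a flat steel arm (z 105 to 111) on top of the buffer; its down-turned toe is 63 to 71 mm from the pin, down to z 77.
- keeper (a joint): Keeper angle in rad: 0 = swung out, pointing to local -x (post at local (-85, 4)); grows clockwise seen from above; 1.5 = shut, pointing along +y, toe in front of the head plate (post at local (-30, 55)). Stays where it is left; friction about 1 N at the post.
- tab_face (a point): Centre of the release tab's face, a steel plate 30 (x) x 28 mm, at local (75, -185, 70) at rest, at the -y end of the grey release box (x 60 to 97, y -170 to -120, up to z 128). It slopes 40 degrees, looking to -y and up: pressed along local (0, 0.643, -0.766), the tool leaning 30 to 50 degrees towards -y to get under the hood.
- hood (a point): Middle of the lower edge of the thin steel hood over the tab, at local (75, -212, 129): a level plate x 50 to 100, y -212 to -165, 3 thick, open below at the -y end and at both sides.
- tab (a joint): Travel of the release tab in m along that direction: 0 out, 0.011 fully in. Sprung, 2 to 10 N; must go in past 0.009 and be kept there for about half a second while the jaw runs back.
- angle_long: loose length of steel angle, 160 mm, lying as a roof on the table; origin at its underside
- angle_short: loose offcut of steel angle, 90 mm, lying as a roof on the table; origin at its underside
- spanner: loose steel spanner, 180 mm, flat on the table; origin at its underside
- hammer: loose hammer, 260 mm, on the table; origin at its underside
- grinding_wheel: loose grey grinding wheel, 140 mm across, 20 mm thick, flat on the table; origin at its underside
- oil_can: loose can, 60 mm across, 150 mm high, standing on the table; origin at its underside
- wood_block: loose wooden block, 60 x 45 x 30 mm, lying on the front edge of the station's plate; origin at its underside
- gauge_block: loose steel block, 50 x 30 x 20 mm, lying on the front edge of the station's plate; origin at its underside

How it is judged (in metres and radians):
On the way, in this order (a step that is already met when the one before it is completed fails the run):
1. the jaw, by the trigger, holds the head plate pushed in at least 16 mm (value of joint plunger above 0.016 m and contact force between bar and plunger above 1 N), for 0.2 s.
2. the keeper is swung shut in front of the plate while the jaw still holds it (value of joint keeper above 1.3 rad and value of joint bar above 0.04 m and value of joint plunger above 0.0115 m), for 0.2 s.
3. the release tab is pressed and the jaw runs back (value of joint tab above 0.006 m and value of joint bar below 0.01 m), for 0.05 s.
At the end, for the whole second after the job is handed in: The keeper is shut (at least 1.3 of 1.5 rad), the head plate rests behind it pushed in 10 to 14.5 mm, the jaw is fully open (bar under 5 mm), trigger and tab have sprung back, nothing moves (value of joint keeper above 1.3 rad and value of joint plunger between 0.01 and 0.0145 m and value of joint bar below 0.005 m and value of joint each of trigger, tab below 0.002 m and velocity of joint bar below 0.01 m/s and velocity of joint keeper below 0.05 rad/s); the robot touches nothing.
It fails at once if the robot pushes the bar or jaw directly (over 4 N) (contact force between any of the fingers, the arm and bar above 4 N).
It fails at once if the robot pushes the head plate or plunger directly (over 4 N) (contact force between any of the fingers, the arm and plunger above 4 N).
It fails at once if another thing on the bench is moved more than 30 mm (distance of any of angle_long, angle_short, spanner, hammer, grinding_wheel, oil_can, wood_block, gauge_block from where it was at the start of the episode above 0.03 m).
It also fails if it takes over 72 s, if anything falls off the work surface, if the arm or the gripper's body presses on something with over 40 N, if the wrist force passes 120 N, or if a joint passes its speed limit or range.

## Working session

There is one attempt and no reset: what is moved stays moved. The work goes in short steps, Python scripts to look and compute and a tool call to move; the robot and the scene stay as the last step left them, time stands still between calls to the robot, and variables do not carry over. Pictures are saved under pics/ and viewed, at most 10 in all, crops included, and the job is handed in when it is done.

Besides the shell and the picture viewer there is one more tool, called after "Request:" as name([rows], argument=value, ...), one row to a line, values as JSON. arm_command: Moves the arm, as the interface text tells. Its arguments: {"type":"object","properties":{"series":{"type":"array","items":{"type":"array","items":{"type":"number"}}}},"required":["series"]}

```bash
ls; mkdir -p pics; python3 - <<'E'
from rig import readout,cams
import cv2,numpy as np
print(readout.observe())
a=cams.capture("scene");b=cams.capture("top")
cv2.imwrite("pics/s0.png",cv2.resize(a,(800,600)));cv2.imwrite("pics/t0.png",cv2.resize(b,(800,600)))
cv2.imwrite("pics/s_raw.png",a);cv2.imwrite("pics/t_raw.png",b)
for n in("scene","top","wrist"):print(n,cams.camera_model(n))
E
```

```text
pics
{'time': 0.0, 'joint_positions': array([ 7.08986395e+01,  2.01240566e+01,  9.46758423e+01, -1.69558932e-03,
        6.52657654e+01, -4.84760118e+00]), 'qvel': array([ 0.02261737, -0.02429063, -0.01589266,  0.1189349 , -0.11312227,
        0.04526677]), 'tau': array([ 1.60647098e-03, -4.97313309e+01, -2.85254431e+01,  6.99840719e-02,
        2.57745932e-02, -9.36544734e-05]), 'ee_pos': array([135.30119299, 532.77268993, 237.11145105]), 'tcp_rot': array([-1.79934440e+02, -4.01530176e-03,  1.65746949e+02]), 'force': array([-0.10122435, -0.64803568, -0.06035775]), 'ft_torque': array([ 0.01934497, -0.01881737,  0.00301796]), 'grip_force': 0.0, 'width': 93.18024381331493}
scene {'fx': 410.5951272773785, 'fy': 410.5951272773785, 'cx': 258.0399715004645, 'cy': 192.7794366595909, 'R': array([[-0.37630738,  0.92621244, -0.02287513],
       [ 0.5975383 ,  0.22375482, -0.76998816],
       [-0.70805419, -0.30342099, -0.637648  ]]), 't': array([ 156.5439092 , -197.00768848, 1641.84906436])}
top {'fx': 416.52238195039604, 'fy': 416.52238195039604, 'cx': 255.39414542289123, 'cy': 186.07050742216464, 'R': array([[ 0.02202899, -0.99974295, -0.00536336],
       [-0.98594626, -0.02083574, -0.16575838],
       [ 0.16560402,  0.00893948, -0.98615181]]), 't': array([  11.94799182,  479.73675362, 1415.59625722])}
wrist {'fx': 307.3632957203469, 'fy': 307.3632957203469, 'cx': 251.60531269300503, 'cy': 188.81877170913282, 'tool_from_camera': array([[ 9.27023782e-04, -9.71579609e-01, -2.36711223e-01,
         6.44583217e+01],
       [ 9.99999548e-01,  9.51058007e-04,  1.26516856e-05,
         2.41386770e-01],
       [ 2.12833985e-04, -2.36711128e-01,  9.71580052e-01,
        -1.46555481e+02],
       [ 0.00000000e+00,  0.00000000e+00,  0.00000000e+00,
         1.00000000e+00]])}
```

View pics/s0.png

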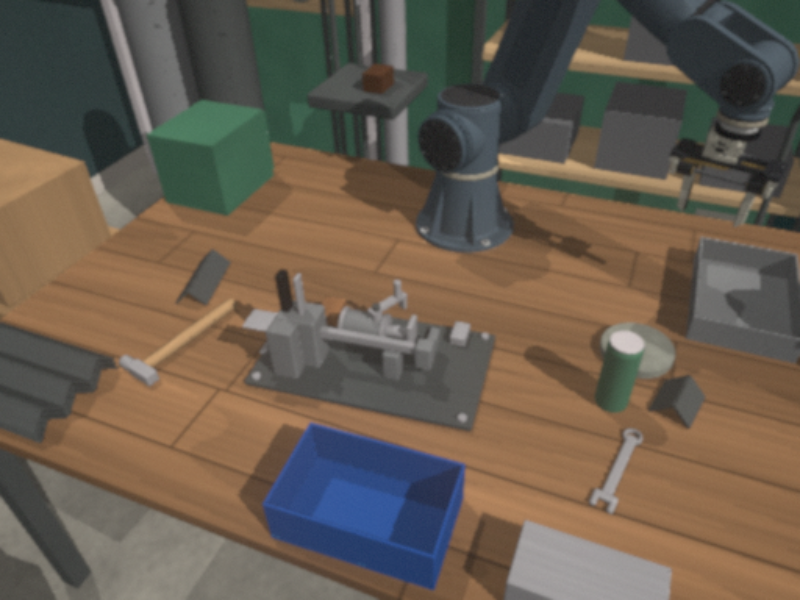

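View pics/t0.png

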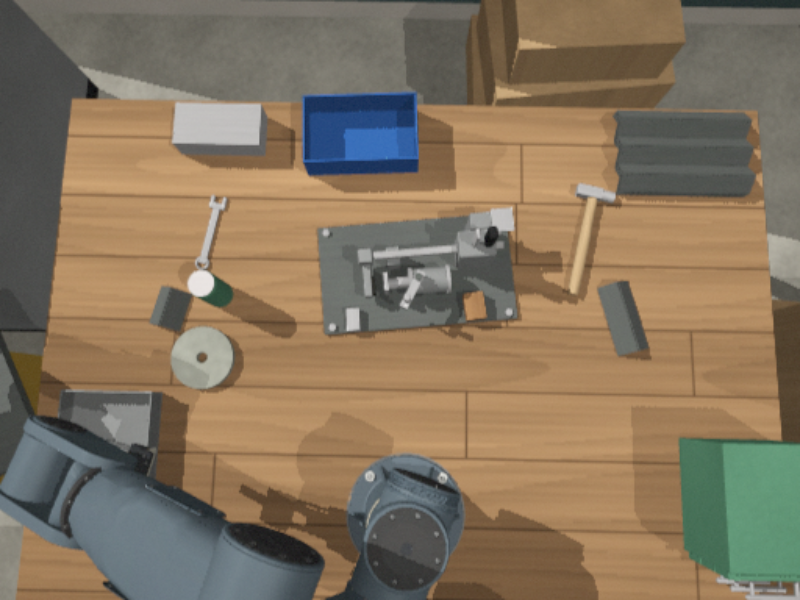

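The scene shows the station in the middle of the table, with the clamp handle at its right end in the top view (490,237). In the top view the plate corners are near (318,229), (325,334) and (518,320), and the keeper is swung out at (410,290). Next I'll fit the plate pose from its edges.

```bash
cat > h.py <<'E'
import numpy as np,cv2
from scipy.spatial.transform import Rotation as Ro
from scipy.optimize import least_squares
from rig import readout,cams
def ray(cam,uv,z):
    m=cams.camera_model(cam);uv=np.atleast_2d(uv)
    d=np.c_[(uv[:,0]-m['cx'])/m['fx'],(uv[:,1]-m['cy'])/m['fy'],np.ones(len(uv))]@m['R']
    c=-m['R'].T@m['t'];return (c+d*((z-c[2])/d[:,2])[:,None])[:,:2]
def proj(cam,X):
    m=cams.camera_model(cam);X=np.atleast_2d(X)
    if cam=='wrist':
        s=readout.observe();R=Ro.from_euler('xyz',s['tcp_rot'],degrees=True).as_matrix()
        T=m['tool_from_camera'];c=((X-s['ee_pos'])@R-T[:3,3])@T[:3,:3]
    else:c=X@m['R'].T+m['t']
    return np.c_[m['fx']*c[:,0]/c[:,2]+m['cx'],m['fy']*c[:,1]/c[:,2]+m['cy']]
def st(p,P):
    x,y,a=p;P=np.atleast_2d(np.array(P,float));c,s=np.cos(a),np.sin(a)
    return np.c_[x+c*P[:,0]-s*P[:,1],y+s*P[:,0]+c*P[:,1],P[:,2]]
E
cat > m.py <<'E'
from h import *
im=cv2.imread('pics/t_raw.png');hsv=cv2.cvtColor(im,cv2.COLOR_BGR2HSV)
mk=((hsv[...,1]<70)&(hsv[...,2]<110)).astype(np.uint8)
c800=np.array([[318,229],[325,334],[518,320],[513,215]]);r=(c800+.5)*.64-.5
roi=np.zeros_like(mk);cv2.fillConvexPoly(roi,cv2.convexHull(((r-r.mean(0))*1.15+r.mean(0)).astype(int)),1)
mk&=roi
n,l,s,_=cv2.connectedComponentsWithStats(mk);k=1+s[1:,4].argmax()
cs,_=cv2.findContours((l==k).astype(np.uint8),0,cv2.CHAIN_APPROX_NONE)
W=ray('top',cs[0][:,0],12.)
# coarse pose
C=ray('top',r,12.);loc=np.array([[125,220],[-125,220],[-125,-220],[125,-220.]])
f=lambda p:(st(p,np.c_[loc,0*loc[:,0]])[:,:2]-C).ravel()
p=least_squares(f,[550,0,0]).x;print('corner',p,f(p))
# edge refine: contour points near an edge
def q(p):
    c,s=np.cos(p[2]),np.sin(p[2]);d=W-p[:2];return np.c_[c*d[:,0]+s*d[:,1],-s*d[:,0]+c*d[:,1]]
L=q(p);E=[(abs(L[:,0]+125)<8)&(abs(L[:,1])<200),(abs(L[:,0]-125)<8)&(abs(L[:,1]-40)<160),(abs(L[:,1]-220)<8)&(abs(L[:,0])<110),(abs(L[:,1]+220)<8)&(abs(L[:,0]+60)<50)]
def g(p):
    L=q(p);return np.r_[L[E[0],0]+125,L[E[1],0]-125,L[E[2],1]-220,L[E[3],1]+220]
o=least_squares(g,p,loss='soft_l1');p=o.x;L=q(p)
print('edges',p,np.degrees(p[2]),[ (int(e.sum()),np.median(L[e,i])) for e,i in zip(E,(0,0,1,1))])
np.save('p.npy',p)
P=[[125,220,12],[-125,220,12],[-125,-220,12],[125,-220,12],[30,-154,213],[30,-120,210],[-30,75,94],[-85,4,147],[75,-212,130],[-30,0,111]]
out=[]
for n,f in(('top','t_raw'),('scene','s_raw')):
    i=cv2.imread(f'pics/{f}.png');uv=proj(n,st(p,P));c=uv.mean(0).astype(int)
    x0,y0=c[0]-75,c[1]-60;z=cv2.resize(i[y0:y0+120,x0:x0+150],None,fx=5,fy=5,interpolation=cv2.INTER_CUBIC)[:, :]
    z=z[:, :]
    for u in uv:cv2.circle(z,tuple(int(v) for v in (u-[x0,y0]+.5)*5),4,(0,0,255),1)
    out.append(z)
    print(n,uv.round(1).tolist())
cv2.imwrite('pics/c1.png',cv2.resize(np.vstack(out),(500,600*1)[:2]) if 0 else out[0]);cv2.imwrite('pics/c2.png',out[1])
E
python3 m.py
```

```text
corner [ 5.25037882e+02 -2.05778380e+01  8.92980596e-02] [ 4.01819879 -4.65961476 -1.27942173 -0.70870543 -3.15266304 -3.66242281
  0.41388597  9.0307426 ]
edges [ 5.30116119e+02 -1.28197067e+01  1.04798717e-01] 6.004524176173481 [(143, np.float64(-124.95596144988784)), (0, np.float64(nan)), (0, np.float64(nan)), (9, np.float64(-220.01329600384156))]
top [[202.1, 144.9], [206.5, 213.4], [330.6, 203.1], [322.9, 135.0], [315.1, 147.6], [304.1, 148.7], [244.6, 179.4], [267.4, 191.3], [327.6, 139.5], [266.9, 176.6]]
scene [[302.6, 273.4], [318.1, 213.4], [190.3, 191.4], [156.8, 243.1], [180.8, 173.7], [192.2, 176.4], [265.9, 205.6], [247.8, 176.8], [159.9, 202.9], [241.6, 197.1]]
  return _methods._mean(a, axis=axis, dtype=dtype,
  ret = ret.dtype.type(ret / rcount)
```

```bash
sed -i "s/mk=((hsv.*/mk=((hsv[...,1]<80)).astype(np.uint8);print(hsv[190,206:214].tolist(),hsv[150,199:212].tolist())/; s/r=(c800+.5)/r=(c800+.5)/; s/<8)/<12)/g; s/f=lambda p:(st(p,np.c_\[loc,0\*loc\[:,0\]\])\[:,:2\]-C).ravel()/f=lambda p:(st(p,np.c_[loc,0*loc[:,0]])[:3,:2]-C[:3]).ravel()/" m.py; python3 m.py
```

```text
[[27, 19, 118], [80, 7, 112], [66, 11, 117], [60, 9, 115], [54, 11, 115], [45, 9, 115], [50, 7, 115], [75, 9, 114]] [[15, 110, 181], [15, 113, 180], [15, 113, 179], [15, 111, 166], [17, 68, 131], [60, 11, 115], [54, 11, 117], [42, 10, 129], [20, 4, 179], [15, 6, 180], [15, 3, 171], [38, 8, 123], [54, 17, 77]]
corner [ 5.25929341e+02 -1.70393312e+01  1.00208513e-01] [ 2.39110526  0.00947927 -2.64845277  1.24502407  0.25734751 -1.25450334]
edges [ 5.28717391e+02 -1.55254100e+01  1.09981667e-01] 6.301485348239444 [(120, np.float64(-123.65852640273766)), (88, np.float64(122.87879411068096)), (61, np.float64(219.0989674947557)), (28, np.float64(-216.37189366108578))]
top [[202.7, 145.6], [207.4, 214.1], [331.5, 203.1], [323.4, 135.1], [315.9, 147.8], [304.9, 149.0], [245.5, 179.9], [268.4, 191.7], [328.3, 139.6], [267.7, 177.0]]
scene [[302.1, 272.5], [317.3, 212.7], [189.5, 191.1], [156.3, 242.9], [180.1, 173.4], [191.5, 176.1], [265.2, 205.0], [247.1, 176.3], [159.3, 202.7], [240.9, 196.6]]
```

View pics/c1.png

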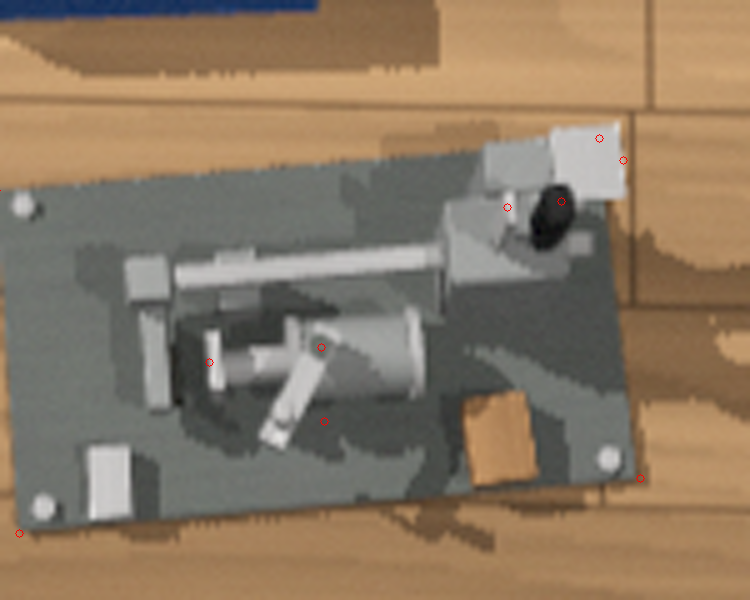

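View pics/c2.png

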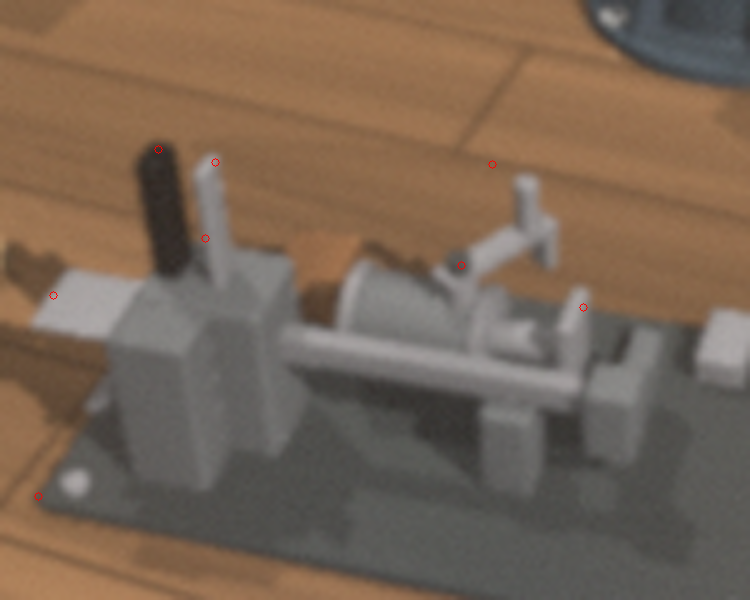

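The plate pose fits to about 2–3 mm, with yaw about 6.2°. The handle tip is near (560,193) in crop c1 and the hood edge near (50,296) in c2. The keeper is not fully out: its post is around (275,432) in c1. Now I'll move above the handle.

Request:
arm_command([
  [0,0,-3.1,0,0,-0.12,9.3],
  [0,0,-3.1,0,0,-0.12,9.3],
  [0,0,-3.1,0,0,-0.118,9.3],
  [-1.8,-3.6,0,0,0,0,9.3],
  [-1.8,-3.6,0,0,0,0,9.3],
  [-1.8,-3.6,0,0,0,0,9.3],
  [-1.8,-3.6,0,0,0,0,9.3],
  [-1.8,-3.6,0,0,0,0,9.3],
])

```text
time: 0.77
ee_pos: [244.8, 362.2, 330.4]
tcp_rot: [-180.0, -0.0, -173.7]
force: [1.2, 0.3, 1.2]
width: 93.2
grip_force: 0.0
```

Request:
arm_command([
  [-1.8,-3.6,0,0,0,0,9.3],
  [-1.8,-3.6,0,0,0,0,9.3],
  [-1.8,-3.6,0,0,0,0,9.3],
  [-1.8,-3.6,0,0,0,0,9.3],
  [-1.8,-3.6,0,0,0,0,9.3],
  [-1.8,-3.6,0,0,0,0,9.3],
  [-1.8,-3.6,0,0,0,0,9.3],
  [-1.8,-3.6,0,0,0,0,9.3],
])

```text
time: 1.43
ee_pos: [419.5, 91.3, 330.6]
tcp_rot: [180.0, 0.0, -173.8]
force: [0.6, 0.6, -0.7]
width: 92.9
grip_force: 0.0
```

Request:
arm_command([
  [-1.8,-3.6,0,0,0,0,9.3],
  [-1.8,-3.6,0,0,0,0,9.3],
  [-1.8,-3.6,0,0,0,0,9.3],
  [-1.8,-3.6,0,0,0,0,9.3],
  [-1.8,-3.6,0,0,0,0,9.3],
  [0,0,0,0,0,0,9.3],
  [0,0,0,0,0,0,9.3],
])

```text
time: 2.02
ee_pos: [528.3, -77.1, 329.7]
tcp_rot: [180.0, -0.1, -173.9]
force: [-0.6, -0.0, 0.6]
width: 92.9
grip_force: 0.0
```

```bash
python3 - <<'E'
from h import *
p=np.load('p.npy');s=readout.observe();print(s['ee_pos'],s['tcp_rot'])
P=[[-125,220,12],[-125,-220,12],[30,-154,213],[30,-116,210],[30,-124,210],[-30,75,94.5],[-30,0,111],[75,-212,130],[0,-90,128],[-50,75,94.5],[-10,75,94.5],[0,-170,128]]
uv=proj('wrist',st(p,P));i=cams.capture('wrist');cv2.imwrite('pics/w_raw.png',i);np.save('wpose.npy',np.r_[s['ee_pos'],s['tcp_rot']])
z=cv2.resize(i,(800,600))
for u in uv:cv2.circle(z,tuple(int(v) for v in (u+.5)*1.5625),4,(0,0,255),1)
cv2.imwrite('pics/w1.png',z);print(uv.round().tolist())
E
```

```text
[528.31724185 -77.09618582 329.67210012] [ 1.79963266e+02 -9.29413383e-02 -1.73888746e+02]
[[448.0, 75.0], [140.0, 76.0], [150.0, 229.0], [192.0, 228.0], [183.0, 228.0], [361.0, 149.0], [303.0, 150.0], [127.0, 240.0], [227.0, 178.0], [363.0, 132.0], [360.0, 165.0], [157.0, 178.0]]
```

View pics/w1.png

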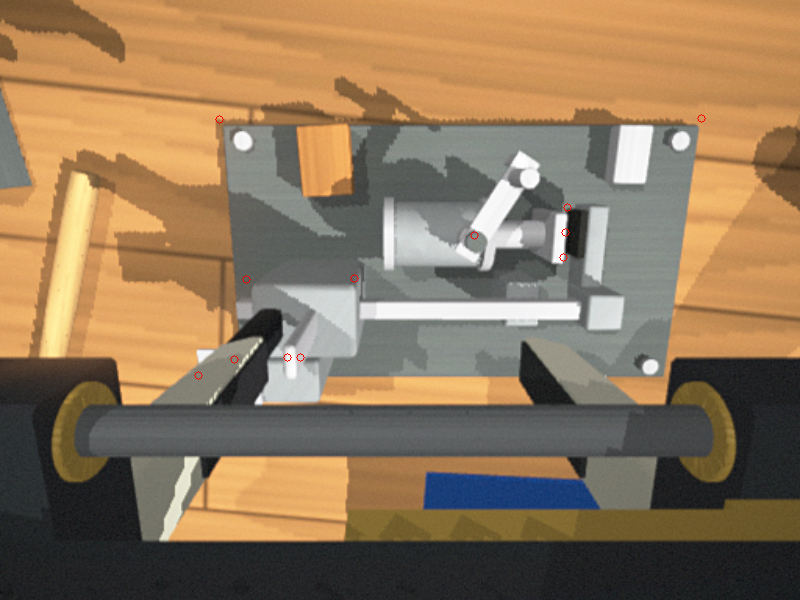

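The wrist view shows the projections sitting about 5–8 px too high. The plate corners are really at (697,126), (224,126) and (664,376), the body corners at (358,288) and (253,287), and the trigger top at (291,362). The keeper post top is at (529,178) and the toe end at (523,158). I'll refit with these.

```bash
cat > fit.py <<'E'
from h import *
P=np.array([[-125,220,12],[-125,-220,12],[125,220,12],[0,-90,128],[0,-170,128],[-50,75,94.5],[-10,75,94.5],[30,-120,210]])
uv=np.array([[697,126],[224,126],[664,376],[358,288],[253,287],[568,213],[565,263],[291,362]])/1.5625-.5
w=np.load('wpose.npy');Rw=Ro.from_euler('xyz',w[3:],degrees=True).as_matrix();m=cams.camera_model('wrist');T=m['tool_from_camera']
def pw(X,dz=0,k=1):
    c=((X-w[:3])@Rw-T[:3,3])@T[:3,:3]+[0,0,dz];return np.c_[k*m['fx']*c[:,0]/c[:,2]+m['cx'],k*m['fy']*c[:,1]/c[:,2]+m['cy']]
C=np.array([[-125,220,12],[-125,-220,12]]);tu=(np.array([[325,334],[518,320]])+.5)*.64-.5
for name,F in(('plain',lambda q:pw(st(q[:3],P))),('dz',lambda q:pw(st(q[:3],P),q[3])),('k',lambda q:pw(st(q[:3],P),0,1+q[3]/100))):
    o=least_squares(lambda q:(F(q)-uv).ravel(),[529,-15,.11,0]);print(name,o.x.round(3),(F(o.x)-uv).round(1).tolist())
def J(q):return np.r_[(pw(st(q[:3],P),q[3])-uv).ravel(),(proj('top',st(q[:3],C))-tu).ravel()*2]
o=least_squares(J,[529,-15,.11,0]);print('joint',o.x.round(3),o.fun.round(1).tolist())
q=least_squares(lambda q:(pw(st(q[:3],P),q[3])-uv).ravel(),[529,-15,.11,0]).x;np.save('p.npy',o.x[:3])
# keeper post top
pu=(np.array([[529,178]])/1.5625-.5);f=lambda t:(pw(st(o.x[:3],[[-30-55*np.cos(t[0]+.07),55*np.sin(t[0]+.07),147]]),o.x[3])-pu).ravel()
k=least_squares(f,[.5]);print('keeper',k.x,k.fun)
for n,l in(('squeeze',[30,-147.5,185]),('post',[-30-55*np.cos(k.x[0]+.07),55*np.sin(k.x[0]+.07),131]),('postshut',[-30,55,131]),('tab',[75,-185,70])):print(n,st(o.x[:3],l).round(1))
E
python3 fit.py
```

```text
plain [ 5.33568e+02 -1.41830e+01  1.10000e-01  0.00000e+00] [[2.7, -1.1], [-2.0, -0.4], [1.0, 1.6], [-1.3, -1.6], [-3.1, -0.8], [-0.0, 0.4], [-0.8, 0.6], [3.0, 1.9]]
dz [ 5.33185e+02 -1.40220e+01  1.11000e-01  3.65500e+00] [[1.2, -0.6], [-1.0, 0.3], [-0.0, 0.9], [-0.9, -1.8], [-2.0, -0.9], [-1.0, 0.6], [-1.6, 0.5], [4.1, 1.0]]
k [ 5.33106e+02 -1.39170e+01  1.11000e-01 -9.54000e-01] [[1.0, -0.5], [-0.8, 0.5], [-0.4, 0.7], [-0.8, -1.8], [-1.9, -1.0], [-0.9, 0.5], [-1.5, 0.4], [4.0, 1.1]]
joint [ 5.32519e+02 -1.42450e+01  1.09000e-01  3.98600e+00] [1.2, -0.7, -1.0, -0.4, -0.4, 0.7, -1.0, -2.5, -2.1, -1.8, -1.1, 0.2, -1.8, 0.1, 3.9, 0.1, -1.5, -1.3, -0.4, -5.0]
keeper [0.48519288] [-0.23268227  0.35038957]
squeeze [[ 578.3 -157.6  185. ]]
post [[453.1   6.2 131. ]]
postshut [[496.7  37.2 131. ]]
tab [[ 627.2 -190.    70. ]]
```

Request:
arm_command([
  [-1.4,-2.85,0,0,0,0,9.3],
  [-1.4,-2.85,0,0,0,0,9.3],
  [-1.35,-2.85,0,0,0,0,9.3],
  [0,0,2,0,0,0,9.3],
  [0,0,2,0,0,0,9.3],
  [0,0,0,0,0,0,9.3],
  [0,0,0,0,0,0,9.3],
])

```text
time: 2.65
ee_pos: [578.1, -155.0, 290.6]
tcp_rot: [180.0, -0.1, -173.7]
force: [-0.2, -0.1, 0.9]
width: 93.0
grip_force: 0.0
```

```bash
python3 - <<'E'
from h import *
p=np.load('p.npy');s=readout.observe();print(s['ee_pos'],s['tcp_rot'])
P=[[17,-163,213],[17,-145,213],[19,-128,210],[19,-120,210],[41,-120,210],[43,-145,213]]
uv=proj('wrist',st(p,P));i=cams.capture('wrist')
x0,y0=170,150;z=cv2.resize(i[y0:y0+150,x0:x0+190],None,fx=4,fy=4,interpolation=cv2.INTER_CUBIC)
for u in uv:cv2.circle(z,tuple(int(v) for v in (u-[x0,y0]+.5)*4),4,(0,0,255),1)
cv2.imwrite('pics/w2.png',z);print(uv.round().tolist())
E
```

```text
[ 578.14333566 -154.99463159  290.58415313] [ 1.79952691e+02 -8.40567248e-02 -1.73675291e+02]
[[227.0, 185.0], [251.0, 185.0], [274.0, 186.0], [284.0, 187.0], [284.0, 214.0], [251.0, 218.0]]
```

View pics/w2.png

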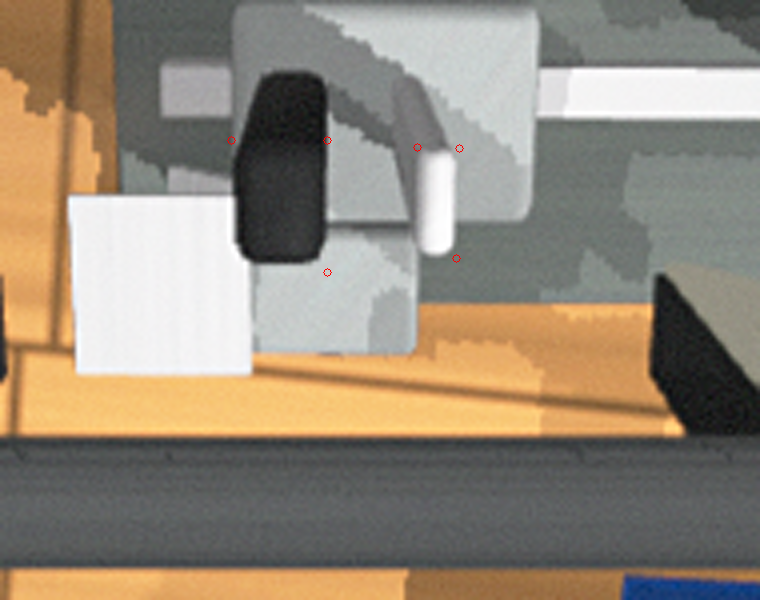

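The projected handle and trigger corners agree with the picture to about 1 mm: handle at 235–327 px, trigger at 417–455 px. Descend and squeeze.

Request:
arm_command([
  [0,-0.13,2.6,0,0,0,9.3],
  [0,-0.13,2.6,0,0,0,9.3],
  [0,0,2.6,0,0,0,9.3],
  [0,0,2.6,0,0,0,9.3],
  [0,0,0,0,0,0,7],
  [0,0,0,0,0,0,7],
  [0,0,0,0,0,0,7],
])

```text
time: 3.28
ee_pos: [580.0, -158.8, 189.2]
tcp_rot: [-179.9, 0.2, -173.7]
force: [0.7, -0.1, 1.3]
width: 77.3
grip_force: 0.0
```

Request:
arm_command([
  [0,0,0,0,0,0,2.5],
  [0,0,0,0,0,0,2.5],
  [0,0,0,0,0,0,2.5],
  [0,0,0,0,0,0,2.5],
  [0,0,0,0,0,0,2.5],
  [0,0,0,0,0,0,2.5],
])

```text
time: 3.78
ee_pos: [579.1, -157.4, 187.6]
tcp_rot: [179.9, 0.0, -173.7]
force: [-2.3, 9.2, 6.9]
width: 37.8
grip_force: 4.3
```

Request:
arm_command([
  [0,0,0,0,0,0,2.5],
  [0,0,0,0,0,0,2.5],
  [0,0,0,0,0,0,2.5],
  [0,0,0,0,0,0,2.5],
])

```text
time: 4.12
ee_pos: [579.2, -157.7, 187.6]
tcp_rot: [179.9, 0.1, -173.7]
force: [-1.6, 8.3, 7.3]
width: 30.8
grip_force: 30.0
```

Request:
arm_command([
  [0,0,0,0,0,0,6.4],
  [0,0,0,0,0,0,6.4],
  [0,0,0,0,0,0,6.4],
  [0,0,0,0,0,0,6.4],
  [0,0,0,0,0,0,6.4],
  [0,0,0,0,0,0,6.4],
])

```text
time: 4.62
ee_pos: [578.9, -159.1, 186.6]
tcp_rot: [-180.0, -0.0, -173.7]
force: [-0.3, 0.1, -0.6]
width: 62.8
grip_force: 0.0
```

```bash
python3 - <<'E'
from h import *
s=readout.observe();print(s['width'],s['ee_pos'],s['force'])
i=cams.capture('top');x0,y0=200,130
cv2.imwrite('pics/t2.png',cv2.resize(i[y0:y0+90,x0:x0+130],None,fx=5,fy=5,interpolation=cv2.INTER_CUBIC))
E
```

```text
62.81007703433793 [ 578.8932591  -159.12238962  186.56153213] [-0.270642    0.14586393 -0.55431552]
```

Request:
arm_command([
  [0,0,0,0,0,0,2.5],
  [0,0,0,0,0,0,2.5],
  [0,0,0,0,0,0,2.5],
  [0,0,0,0,0,0,2.5],
  [0,0,0,0,0,0,2.5],
  [0,0,0,0,0,0,2.5],
  [0,0,0,0,0,0,2.5],
  [0,0,0,0,0,0,2.5],
])

```text
time: 5.33
ee_pos: [578.6, -157.8, 186.3]
tcp_rot: [179.9, -0.1, -173.7]
force: [-2.6, 7.5, 0.2]
width: 30.6
grip_force: 30.0
```

Request:
arm_command([
  [0,0,0,0,0,0,6.7],
  [0,0,0,0,0,0,6.7],
  [0,0,0,0,0,0,6.7],
  [0,0,0,0,0,0,6.7],
  [0,0,0,0,0,0,6.7],
  [0,0,0,0,0,0,6.7],
  [0,0,0,0,0,0,6.7],
])

```text
time: 5.92
ee_pos: [579.1, -159.2, 186.8]
tcp_rot: [-180.0, 0.0, -173.7]
force: [0.2, -0.8, 0.7]
width: 66.3
grip_force: 0.0
```

Request:
arm_command([
  [0,0,0,0,0,0,2.5],
  [0,0,0,0,0,0,2.5],
  [0,0,0,0,0,0,2.5],
  [0,0,0,0,0,0,2.5],
  [0,0,0,0,0,0,2.5],
  [0,0,0,0,0,0,2.5],
  [0,0,0,0,0,0,2.5],
  [0,0,0,0,0,0,2.5],
])

```text
time: 6.58
ee_pos: [578.8, -157.8, 186.6]
tcp_rot: [179.9, -0.0, -173.7]
force: [-0.6, 8.9, 1.3]
width: 30.7
grip_force: 30.0
```

Request:
arm_command([
  [0,0,0,0,0,0,6.7],
  [0,0,0,0,0,0,6.7],
  [0,0,0,0,0,0,6.7],
  [0,0,0,0,0,0,6.7],
  [0,0,0,0,0,0,6.7],
  [0,0,0,0,0,0,6.7],
  [0,0,0,0,0,0,6.7],
])

```text
time: 7.17
ee_pos: [579.0, -159.2, 186.7]
tcp_rot: [-180.0, 0.0, -173.7]
force: [1.0, -0.1, -0.4]
width: 66.1
grip_force: 0.0
```

```bash
python3 - <<'E'
from h import *
i=cams.capture('top');x0,y0=200,130
a=cv2.imread('pics/t2.png');b=cv2.resize(i[y0:y0+90,x0:x0+130],None,fx=5,fy=5,interpolation=cv2.INTER_CUBIC)
cv2.imwrite('pics/t3.png',cv2.resize(np.vstack([a,b]),(433,600)))
E
```

```text
(no output)
```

View pics/t3.png

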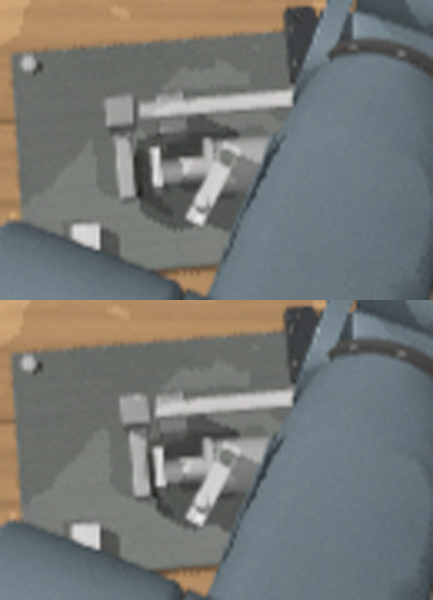

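Between the first squeeze and the third, the jaw block moved from x≈106 to 120 px, which is about two teeth. Three more squeezes.

Request:
arm_command([
  [0,0,0,0,0,0,2.5],
  [0,0,0,0,0,0,2.5],
  [0,0,0,0,0,0,2.5],
  [0,0,0,0,0,0,2.5],
  [0,0,0,0,0,0,2.5],
  [0,0,0,0,0,0,2.5],
  [0,0,0,0,0,0,2.5],
  [0,0,0,0,0,0,2.5],
])

```text
time: 7.88
ee_pos: [578.7, -157.8, 186.5]
tcp_rot: [179.9, -0.0, -173.7]
force: [-0.6, 9.0, 0.2]
width: 30.9
grip_force: 30.0
```

Request:
arm_command([
  [0,0,0,0,0,0,6.7],
  [0,0,0,0,0,0,6.7],
  [0,0,0,0,0,0,6.7],
  [0,0,0,0,0,0,6.7],
  [0,0,0,0,0,0,6.7],
  [0,0,0,0,0,0,6.7],
  [0,0,0,0,0,0,6.7],
])

```text
time: 8.47
ee_pos: [579.0, -159.2, 186.7]
tcp_rot: [-180.0, 0.0, -173.7]
force: [0.4, 0.1, -0.4]
width: 66.3
grip_force: 0.0
```

Request:
arm_command([
  [0,0,0,0,0,0,2.5],
  [0,0,0,0,0,0,2.5],
  [0,0,0,0,0,0,2.5],
  [0,0,0,0,0,0,2.5],
  [0,0,0,0,0,0,2.5],
  [0,0,0,0,0,0,2.5],
  [0,0,0,0,0,0,2.5],
  [0,0,0,0,0,0,2.5],
])

```text
time: 9.13
ee_pos: [578.8, -157.8, 186.5]
tcp_rot: [179.9, -0.0, -173.7]
force: [-2.2, 7.8, 0.6]
width: 30.5
grip_force: 30.0
```

Request:
arm_command([
  [0,0,0,0,0,0,6.7],
  [0,0,0,0,0,0,6.7],
  [0,0,0,0,0,0,6.7],
  [0,0,0,0,0,0,6.7],
  [0,0,0,0,0,0,6.7],
  [0,0,0,0,0,0,6.7],
  [0,0,0,0,0,0,6.7],
])

```text
time: 9.72
ee_pos: [579.0, -159.2, 186.7]
tcp_rot: [-180.0, 0.0, -173.7]
force: [-0.1, -0.1, 0.6]
width: 66.6
grip_force: 0.0
```

Request:
arm_command([
  [0,0,0,0,0,0,2.5],
  [0,0,0,0,0,0,2.5],
  [0,0,0,0,0,0,2.5],
  [0,0,0,0,0,0,2.5],
  [0,0,0,0,0,0,2.5],
  [0,0,0,0,0,0,2.5],
  [0,0,0,0,0,0,2.5],
  [0,0,0,0,0,0,2.5],
])

```text
time: 10.38
ee_pos: [578.8, -157.8, 186.5]
tcp_rot: [179.9, -0.0, -173.7]
force: [-0.8, 7.7, 0.4]
width: 30.5
grip_force: 30.0
```

Request:
arm_command([
  [0,0,0,0,0,0,6.7],
  [0,0,0,0,0,0,6.7],
  [0,0,0,0,0,0,6.7],
  [0,0,0,0,0,0,6.7],
  [0,0,0,0,0,0,6.7],
  [0,0,0,0,0,0,6.7],
  [0,0,0,0,0,0,6.7],
])

```text
time: 10.97
ee_pos: [579.0, -159.2, 186.7]
tcp_rot: [-180.0, 0.0, -173.8]
force: [-0.0, -0.2, -0.2]
width: 66.3
grip_force: 0.0
```

Request:
arm_command([
  [0,0,0,0,0,0,8],
  [0,0,-3,0,0,0,9.3],
  [0,0,-3.8,0,0,0,9.3],
  [0,0,-3.8,0,0,0,9.3],
  [0,0,-3.8,0,0,0,9.3],
  [1.4,2.9,0,0,0,0,9.3],
  [1.4,2.9,0,0,0,0,9.3],
  [1.3,2.9,0,0,0,0,9.3],
])

```text
time: 11.63
ee_pos: [528.0, -76.3, 331.0]
tcp_rot: [-180.0, 0.1, -173.8]
force: [0.5, 0.9, 0.1]
width: 93.0
grip_force: 0.0
```

Request:
arm_command([
  [0,0,0,0,0,0,9.3],
  [0,0,0,0,0,0,9.3],
])

```text
time: 11.8
ee_pos: [528.4, -76.1, 331.2]
tcp_rot: [-180.0, 0.1, -173.7]
force: [0.2, -0.9, -0.1]
width: 92.8
grip_force: 0.0
```

```bash
python3 - <<'E'
from h import *
p=np.load('p.npy');s=readout.observe();print(s['ee_pos'],s['tcp_rot'])
a=.485+.07
P=[[-10,55,94.5],[-50,55,94.5],[-30-55*np.cos(a),55*np.sin(a),147],[-30,0,111],[-30,55,147],[30,-233,93]]
uv=proj('wrist',st(p,P));i=cams.capture('wrist')
x0,y0=150,80;z=cv2.resize(i[y0:y0+150,x0:x0+250],None,fx=3.2,fy=3.2,interpolation=cv2.INTER_CUBIC)
for u in uv:cv2.circle(z,tuple(int(v) for v in (u-[x0,y0]+.5)*3.2),4,(0,0,255),1)
cv2.imwrite('pics/w3.png',z);print(((uv-[x0,y0]+.5)*3.2).round().tolist())
E
```

```text
[528.42981482 -76.10753608 331.2205967 ] [-1.79966505e+02  5.34304853e-02 -1.73656109e+02]
[[621.0, 281.0], [629.0, 178.0], [604.0, 106.0], [491.0, 235.0], [671.0, 249.0], [-97.0, 376.0]]
```

View pics/w3.png

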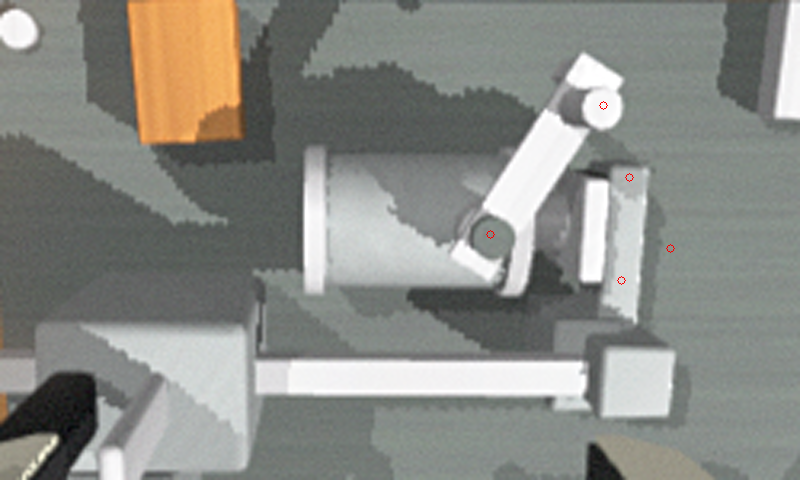

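The plate's outer face is at about (605,230), so it is pushed in about 28 mm and held by the jaw. It apparently started one tooth in, which is within range. The post is at the predicted pixel (603,106). Now turn the tool to straddle the post, with the closing line along the swing chord.

Request:
arm_command([
  [0,0,0,0,0,0.118,4],
  [0,0,0,0,0,0.118,4],
  [0,0,0,0,0,0.118,4],
  [0,0,0,0,0,0.118,4],
  [0,0,0,0,0,0.118,4],
  [0,0,0,0,0,0.118,4],
  [0,0,0,0,0,0.118,4],
  [0,0,0,0,0,0.118,4],
])

```text
time: 12.52
ee_pos: [529.3, -78.0, 330.3]
tcp_rot: [-180.0, 0.0, 131.8]
force: [1.0, 0.2, -0.7]
width: 44.3
grip_force: 0.0
```

Request:
arm_command([
  [0,0,0,0,0,0.118,4],
  [2.8,-0.35,0,0,0,0,4],
  [2.8,-0.35,0,0,0,0,4],
  [2.8,-0.35,3,0,0,0,4],
  [2.8,-0.35,3,0,0,0,4],
  [0,0,3,0,0,0,4],
  [0,0,3,0,0,0,4],
  [0,0,0,0,0,0,4],
])

```text
time: 13.18
ee_pos: [450.5, 6.0, 206.3]
tcp_rot: [-179.7, -0.3, 125.4]
force: [-1.1, 1.1, -0.9]
width: 39.9
grip_force: 0.0
```

Request:
arm_command([
  [0,0,0,0,0,0,4],
  [0,0,0,0,0,0,4],
])

```text
time: 13.35
ee_pos: [453.6, 5.7, 212.0]
tcp_rot: [179.9, 0.1, 125.4]
force: [0.0, 0.7, -0.6]
width: 40.2
grip_force: 0.0
```

```bash
python3 - <<'E'
from h import *
p=np.load('p.npy');s=readout.observe();print(s['ee_pos'],s['tcp_rot'],s['joint_positions'],s['width'])
a=.555;X=st(p,[[-30-55*np.cos(a),55*np.sin(a),147],[-30,55,147]]);print(X)
R=Ro.from_euler('xyz',s['tcp_rot'],degrees=True).as_matrix();print((X-s['ee_pos'])@R, proj('wrist',X))
i=cams.capture('wrist');cv2.imwrite('pics/w4.png',i)
E
```

```text
[453.61134256   5.74669126 212.0055367 ] [1.79938861e+02 5.69718684e-02 1.25361731e+02] [-5.15540576e+00  1.18499213e+01  1.09911024e+02 -4.22656779e-03
  5.81555636e+01 -4.05149399e+01] 40.17861400856382
[[453.08296029   6.23690309 147.        ]
 [496.72773828  37.17436239 147.        ]]
[[ 0.77020671 -0.21656446 65.0046089 ]
 [ 0.74132356 53.28099564 65.06172329]] [[250.38151292 205.64284727]
 [324.86825877 205.73698918]]
```

Request:
arm_command([
  [0.15,0,2,0,0,0,4],
  [0.15,0,2,0,0,0,4],
  [0,0,2,0,0,0,4],
  [0,0,1.4,0,0,0,4],
  [0,0,0,0,0,0,2.4],
  [0,0,0,0,0,0,2.4],
  [0,0,0,0,0,0,2.4],
])

```text
time: 13.98
ee_pos: [451.8, 8.6, 138.2]
tcp_rot: [179.9, 0.1, 125.4]
force: [0.2, -0.4, -0.2]
width: 25.9
grip_force: 0.0
```

Request:
arm_command([
  [0,0.6,0,0,0,0,2.4],
  [0,0.6,0,0,0,0,2.4],
  [0,0.6,0,0,0,0,2.4],
  [0,0.6,0,0,0,0,2.4],
  [0,0.6,0,0,0,0,2.4],
])

```text
time: 14.4
ee_pos: [475.7, 26.7, 136.8]
tcp_rot: [180.0, 0.0, 125.4]
force: [-2.3, -0.5, -0.0]
width: 24.1
grip_force: 0.9
```

Request:
arm_command([
  [0,0.6,0,0,0,0,2.4],
  [0,0.6,0,0,0,0,2.4],
  [0,0.6,0,0,0,0,2.4],
  [0,0.6,0,0,0,0,2.4],
  [0,0.4,0,0,0,0,2.4],
  [0,0,0,0,0,0,2.4],
  [0,0,0,0,0,0,2.4],
])

```text
time: 14.98
ee_pos: [498.1, 42.6, 136.6]
tcp_rot: [180.0, -0.0, 125.4]
force: [0.3, -0.7, -0.2]
width: 24.1
grip_force: 0.0
```

Request:
arm_command([
  [0,0.2,0,0,0,0,2.4],
  [0,0.2,0,0,0,0,2.4],
  [0,0,0,0,0,0,2.4],
  [0,0,0,0,0,0,2.4],
])

```text
time: 15.32
ee_pos: [499.3, 43.6, 136.4]
tcp_rot: [-179.7, -0.1, 125.4]
force: [-9.9, -10.3, 6.2]
width: 24.4
grip_force: 7.1
```

Request:
arm_command([
  [0,-0.4,0,0,0,0,4],
  [0,-0.3,0,0,0,0,4],
  [0,0,0,0,0,0,4],
  [0,0,-3.8,0,0,0,4],
  [0,0,-3.8,0,0,0,4],
  [0,0,-3.8,0,0,0,4],
  [0,0,-3.8,0,0,0,4],
  [0,0,-3.8,0,0,0,4],
])

```text
time: 15.98
ee_pos: [495.2, 40.8, 328.8]
tcp_rot: [180.0, 0.0, 125.4]
force: [-0.3, -0.3, 0.4]
width: 39.9
grip_force: 0.0
```

Request:
arm_command([
  [0,0,0,0,0,0.102,0],
  [0,0,0,0,0,0.102,0],
  [0,0,0,0,0,0.102,0],
  [0,0,0,0,0,0.102,0],
  [0,0,0,0,0,0.1,0],
  [-3.5,0.95,0,0,0,0,0],
  [-3.5,0.95,0,0,0,0,0],
  [-3.5,0.95,0,0,0,0,0],
])

```text
time: 16.65
ee_pos: [535.8, -61.5, 326.9]
tcp_rot: [179.9, 0.0, 96.4]
force: [1.1, 0.7, 0.4]
width: 0.8
grip_force: 0.0
```

Request:
arm_command([
  [-3.5,0.95,0,0,0,0,0],
  [-3.5,0.95,0,0,0,0,0],
  [-3.5,0.95,0,0,0,0,0],
  [-3.5,0.95,0,0,0,0,0],
  [-3.5,0.95,0,0,0,0,0],
  [-3.5,0.95,0,0,0,0,0],
  [-3.5,0.95,0,0,0,0,0],
  [0,0,0,0,0,0,0],
])

```text
time: 17.32
ee_pos: [628.9, -301.9, 324.8]
tcp_rot: [-179.9, 0.0, 96.1]
force: [-0.9, 1.2, -0.7]
width: 0.6
grip_force: 0.0
```

Request:
arm_command([
  [0,0,0,0,0.112,0,0],
  [0,0,0,0,0.112,0,0],
  [0,0,0,0,0.112,0,0],
  [0,0,0,0,0,0,0],
  [0,0,0,0,0,0,0],
])

```text
time: 17.73
ee_pos: [628.3, -297.6, 325.4]
tcp_rot: [-179.9, -19.1, 96.2]
force: [0.2, 0.2, -0.7]
width: 0.5
grip_force: 0.0
```

```bash
python3 -c "
from h import *
s=readout.observe();print(s['ee_pos'],s['tcp_rot'],s['joint_positions'])
i=cams.capture('top');x0,y0=200,130
cv2.imwrite('pics/t5.png',cv2.resize(i[110:270,190:390],None,fx=3.6,fy=3.6,interpolation=cv2.INTER_CUBIC))"
```

```text
[ 628.30100329 -297.59385783  325.42747102] [-179.93368344  -19.12695852   96.19754094] [-34.49360325  39.09675389  54.37991439  14.52446302  99.02225998
 -39.99168774]
```

View pics/t5.png

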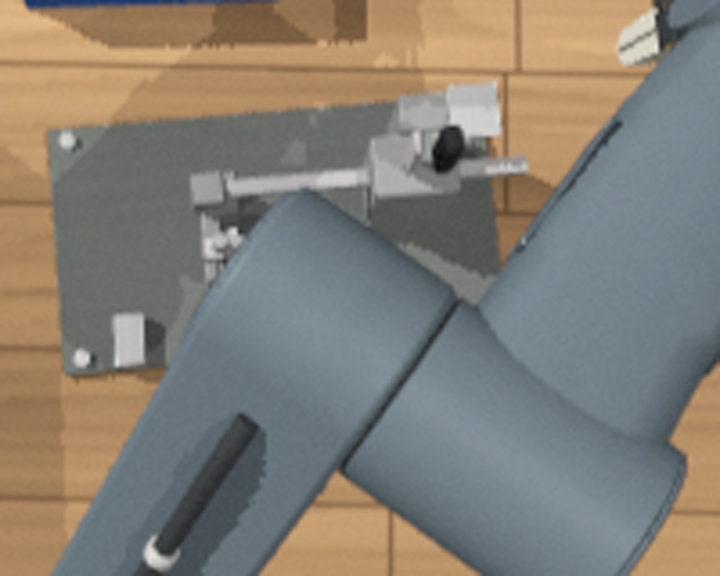

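The keeper now lies along the bar direction: its toe end is at (222,242), next to the jaw. Continue the tilt to 45°.

Request:
arm_command([
  [0,0,0,0,0.113,0,0],
  [0,0,0,0,0.113,0,0],
  [0,0,0,0,0.113,0,0],
  [0,0,0,0,0.113,0,0],
  [0,0,0,0,0,0,0],
  [0,0,0,0,0,0,0],
  [0,0,0,0,0,0,0],
])

```text
time: 18.37
ee_pos: [628.9, -295.8, 327.6]
tcp_rot: [179.9, -44.8, 96.4]
force: [0.1, -0.7, 0.9]
width: 0.5
grip_force: 0.0
```

```bash
cat > d.py <<'E'
from h import *
s=readout.observe();p=np.load('p.npy');R=Ro.from_euler('xyz',s['tcp_rot'],degrees=True).as_matrix()
tab=st(p,[75,-185,70])[0];print(s['ee_pos'].round(1),s['tcp_rot'].round(1),s['joint_positions'].round(1))
tip=s['ee_pos']+19*R[:,2];print('tip to tab, tool axes mm',((tab-tip)@R).round(1),'z axis',R[:,2].round(3))
E
python3 d.py
```

```text
[ 628.9 -295.8  327.6] [179.9 -44.8  96.4] [-39.6  49.3  44.   33.6 117.7 -38.4]
tip to tab, tool axes mm [-106.8    9.8  238. ] z axis [-0.077  0.701 -0.709]
```

Request:
arm_command([
  [-2.7,0.25,0,0,0,0,0],
  [-2.7,0.25,0,0,0,0,0],
  [-2.7,0.25,0,0,0,0,0],
  [-2.6,0.23,0,0,0,0,0],
  [0,0,3,0,0,0,0],
  [0,0,3,0,0,0,0],
  [0,0,3,0,0,0,0],
  [0,0,3,0,0,0,0],
])

```text
time: 19.03
ee_pos: [637.3, -284.5, 166.7]
tcp_rot: [179.9, -44.8, 96.5]
force: [0.8, -0.0, 0.5]
width: 0.7
grip_force: 0.0
```

Request:
arm_command([
  [0,0,2.5,0,0,0,0],
  [0,0,2.5,0,0,0,0],
  [0,0,0,0,0,0,0],
  [0,0,0,0,0,0,0],
])

```text
time: 19.37
ee_pos: [633.6, -249.8, 132.2]
tcp_rot: [179.9, -45.0, 96.5]
force: [-0.4, -0.0, 1.3]
width: 0.6
grip_force: 0.0
```

```bash
python3 d.py; python3 -c "
from h import *
p=np.load('p.npy');uv=proj('wrist',st(p,[[75,-185,70],[75,-212,129],[50,-212,129],[100,-212,129]]));print(uv.round())
i=cams.capture('wrist');z=cv2.resize(i,(640,480))
for u in uv:cv2.circle(z,tuple(int(v) for v in (u+.5)*1.25),4,(0,0,255),1)
cv2.imwrite('pics/w6.png',z)"
```

```text
[ 633.6 -249.8  132.2] [179.9 -45.   96.5] [-36.8  55.4  59.2  31.3  98.3 -48.1]
tip to tab, tool axes mm [-1.4  0.3 67.6] z axis [-0.079  0.702 -0.708]
[[251. 200.]
 [251. 191.]
 [208. 191.]
 [294. 192.]]
```

View pics/w6.png

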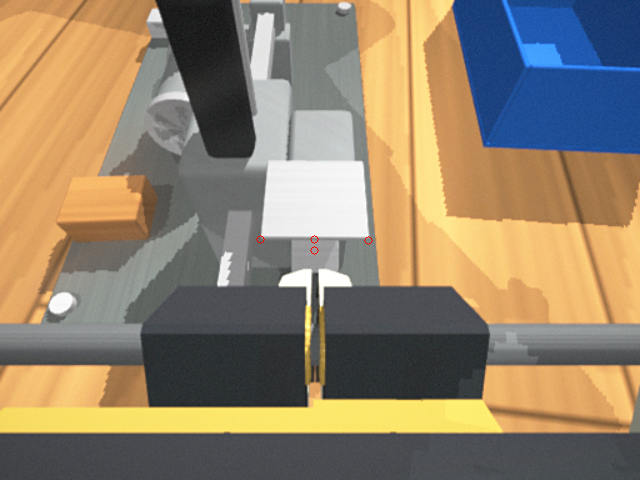

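The hood's edge sits on the projected points (y≈240, x 261–368), and the fingers are centred under it. Go in.

Request:
arm_command([
  [-0.1,0,1.5,0,0,0,0],
  [0,0,1.5,0,0,0,0],
  [0,0,1.5,0,0,0,0],
  [0,0,1.3,0,0,0,0],
  [0,0,0.5,0,0,0,0],
  [0,0,0,0,0,0,0],
  [0,0,0,0,0,0,0],
])

```text
time: 20.0
ee_pos: [628.7, -207.9, 86.6]
tcp_rot: [179.9, -45.1, 96.4]
force: [-0.1, -0.9, 0.8]
width: 0.6
grip_force: 0.0
```

```bash
python3 d.py
```

```text
[ 628.7 -207.9   86.6] [179.9 -45.1  96.4] [-34.5  55.8  65.6  32.4  91.5 -49.8]
tip to tab, tool axes mm [0.9 0.4 5.4] z axis [-0.077  0.704 -0.706]
```

Request:
arm_command([
  [0,0,0.4,0,0,0,0],
  [0,0,0.4,0,0,0,0],
  [0,0,0.4,0,0,0,0],
  [0,0,0.2,0,0,0,0],
  [0,0,0,0,0,0,0],
  [0,0,0,0,0,0,0],
])

```text
time: 20.5
ee_pos: [627.7, -198.2, 76.1]
tcp_rot: [179.9, -45.0, 96.3]
force: [1.3, -4.4, -0.2]
width: 0.3
grip_force: 1.7
```

```bash
python3 d.py
```

```text
[ 627.7 -198.2   76.1] [179.9 -45.   96.3] [-34.   56.   66.9  32.7  89.9 -50.2]
tip to tab, tool axes mm [ 1.5  0.4 -8.8] z axis [-0.076  0.704 -0.707]
```

Request:
arm_command([
  [0,0,0.2,0,0,0,0],
  [0,0,0.2,0,0,0,0],
  [0,0,0,0,0,0,0],
  [0,0,0,0,0,0,0],
])

```text
time: 20.83
ee_pos: [627.7, -197.3, 75.1]
tcp_rot: [179.7, -44.9, 96.4]
force: [-1.4, -16.0, 12.9]
width: 0.6
grip_force: 9.7
```

```bash
python3 d.py
```

```text
[ 627.7 -197.3   75.1] [179.7 -44.9  96.4] [-33.9  55.9  67.2  32.8  89.6 -50.3]
tip to tab, tool axes mm [  1.6   0.3 -10.2] z axis [-0.074  0.702 -0.708]
```

Request:
arm_command([
  [0,0,0,0,0,0,0],
  [0,0,0,0,0,0,0],
  [0,0,0,0,0,0,0],
  [0,0,0,0,0,0,0],
  [0,0,0,0,0,0,0],
  [0,0,0,0,0,0,0],
])

```text
time: 21.33
ee_pos: [627.6, -197.3, 75.1]
tcp_rot: [179.7, -44.9, 96.4]
force: [-1.2, -15.4, 11.8]
width: 0.2
grip_force: 9.7
```

```bash
cat > chk.py <<'E'
from h import *
import sys
p=np.load('p.npy');s=readout.observe();print(s['force'],s['width'])
a=cv2.cvtColor(cv2.imread('pics/s_raw.png'),6);b=cv2.cvtColor(cams.capture('scene'),6);cv2.imwrite('pics/s_%s.png'%sys.argv[1],b)
for nm,x,z in(('jaw',30,95),('headrow',-30,94.5)):
    ys=np.arange(30,146,5);uv=proj('scene',st(p,[[x,y,z] for y in ys])).astype(np.float32)
    f=lambda i:cv2.remap(i,uv[:,0].copy(),uv[:,1].copy(),1).ravel().tolist()
    print(nm,'ys',ys.tolist());print(' old',f(a));print(' now',f(b))
E
python3 chk.py a; python3 d.py
```

```text
[ -1.17015835 -15.44420443  11.84481194] 0.2238458871238515
jaw ys [30, 35, 40, 45, 50, 55, 60, 65, 70, 75, 80, 85, 90, 95, 100, 105, 110, 115, 120, 125, 130, 135, 140, 145]
 old [153, 153, 154, 149, 149, 153, 150, 150, 153, 155, 157, 155, 124, 118, 133, 135, 137, 137, 135, 114, 102, 91, 91, 91]
 now [137, 137, 135, 132, 133, 135, 134, 137, 141, 139, 138, 134, 138, 119, 95, 115, 120, 121, 121, 125, 121, 109, 99, 93]
headrow ys [30, 35, 40, 45, 50, 55, 60, 65, 70, 75, 80, 85, 90, 95, 100, 105, 110, 115, 120, 125, 130, 135, 140, 145]
 old [106, 98, 94, 93, 96, 97, 103, 142, 158, 136, 104, 96, 95, 92, 93, 96, 97, 95, 95, 96, 89, 79, 71, 84]
 now [98, 103, 100, 101, 106, 109, 116, 122, 123, 103, 97, 99, 100, 96, 97, 98, 97, 97, 102, 101, 94, 82, 71, 86]
[ 627.6 -197.3   75.1] [179.7 -44.9  96.4] [-33.9  55.9  67.2  32.8  89.6 -50.3]
tip to tab, tool axes mm [  1.6   0.3 -10.2] z axis [-0.074  0.702 -0.708]
```

The jaw's far edge moved from local y ≈122 at the start to ≈132, so it is fully open (it began one tooth in). Retreat.

Request:
arm_command([
  [0,0,-1,0,0,0,0],
  [0,0,-1.5,0,0,0,0],
  [0,0,-2,0,0,0,0],
  [0,0,-2.5,0,0,0,0],
  [0,0,-3,0,0,0,0],
  [0,0,-3,0,0,0,0],
  [0,0,-3,0,0,0,0],
  [0,0,-3,0,0,0,0],
])

```text
time: 22.05
ee_pos: [641.4, -329.2, 208.3]
tcp_rot: [-180.0, -45.2, 96.3]
force: [0.4, -1.4, 0.5]
width: 0.6
grip_force: 0.0
```

Request:
arm_command([
  [0,0,0,0,0,0,0],
  [0,0,0,0,0,0,0],
  [0,0,0,0,0,0,0],
  [0,0,0,0,0,0,0],
])

```text
time: 22.38
ee_pos: [641.5, -327.2, 205.7]
tcp_rot: [-179.9, -45.3, 96.2]
force: [-0.7, 0.5, 0.1]
width: 0.3
grip_force: 0.0
```

```bash
python3 chk.py b; python3 - <<'E'
from h import *
p=np.load('p.npy')
# keeper check: brightness of post-top region at shut position, scene & top, old vs now
for n,o in(('scene','s_raw'),('top','t_raw')):
    a=cv2.cvtColor(cv2.imread(f'pics/{o}.png'),6);b=cv2.cvtColor(cams.capture(n),6)
    ths=np.arange(.3,1.71,.1);uv=proj(n,st(p,[[-30-55*np.cos(t+.07),55*np.sin(t+.07),147] for t in ths])).astype(np.float32)
    f=lambda i:cv2.remap(i,uv[:,0].copy(),uv[:,1].copy(),1).ravel().tolist()
    print(n,f(a),f(b))
E
```

```text
[-0.72237035  0.54813814  0.11308177] 0.31756115772436777
jaw ys [30, 35, 40, 45, 50, 55, 60, 65, 70, 75, 80, 85, 90, 95, 100, 105, 110, 115, 120, 125, 130, 135, 140, 145]
 old [153, 153, 154, 149, 149, 153, 150, 150, 153, 155, 157, 155, 124, 118, 133, 135, 137, 137, 135, 114, 102, 91, 91, 91]
 now [137, 138, 134, 131, 133, 135, 134, 137, 140, 140, 138, 135, 137, 118, 94, 114, 119, 122, 120, 124, 121, 109, 91, 82]
headrow ys [30, 35, 40, 45, 50, 55, 60, 65, 70, 75, 80, 85, 90, 95, 100, 105, 110, 115, 120, 125, 130, 135, 140, 145]
 old [106, 98, 94, 93, 96, 97, 103, 142, 158, 136, 104, 96, 95, 92, 93, 96, 97, 95, 95, 96, 89, 79, 71, 84]
 now [96, 97, 95, 96, 104, 108, 115, 122, 121, 102, 95, 98, 99, 96, 96, 100, 96, 96, 99, 101, 91, 76, 66, 74]
scene [122, 148, 159, 148, 129, 121, 118, 122, 128, 142, 148, 139, 134, 120, 97] [114, 116, 118, 119, 121, 122, 123, 123, 121, 119, 118, 132, 146, 144, 122]
top [191, 185, 194, 117, 66, 58, 73, 120, 137, 137, 112, 68, 59, 60, 71] [70, 67, 64, 65, 65, 62, 89, 106, 110, 107, 119, 185, 182, 117, 70]
```

```bash
python3 -c "
from rig import workorder
print(workorder.sign_off())"
```

```text
the job is handed in; nothing more can be done
None
```

The job is handed in at about 22 s of the 72 s, with no verdict returned: six full squeezes walked the jaw in, the keeper was swung to its stop, and the tab was pressed to its stop; the last camera readings show the jaw open and the keeper shut, but I only inferred that the plate rests behind the keeper and that the trigger and tab sprang back.

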